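# Open the bun pot with the lid hook

## Robot

A 7-joint arm with a two-finger parallel gripper is mounted at the origin on the work surface. World frame = base frame: x ahead of the robot, y to its left, z up, the work surface at z = 0. Lengths are in m, angles in rad, forces in N, time in s.
With the tool pointing down it reaches from about 0.4 to 0.85 m from the base axis. Payload 4.5 kg.
Tool frame: the origin (TCP) lies on the centre line of the jaws, within the pads' length; the fingertips stand 22 mm ahead of it and the grasp point (between the pads) lies 3 mm ahead of it; x points along the fingers, z is the direction in which the jaws open and shut, and the axes are right-handed (so a half turn about x gives the same grasp; the last joint's range is limited). The gripper opens to 85 mm and grips with 20 to 120 N. Pads are 22 mm wide; open, the fingers measure 114 mm over their backs; the gripper's body (76 mm by 85 mm) begins 54 mm behind the grasp point. The pads swing forward as they close: fully open they stand 13 mm farther back than shut.
Start: joints at [-1.284, 0.689, -0.195, 1.565, 0.157, 0.902, -0.215], TCP at [0.156, 0.605, 0.253] pointing down, gripper open.
Joint ranges: [-3.01, 3.01], [-0.46, 2.08], [-1.47, 1.51], [0.13, 2.56], [-1, 4.14], [0.04, 2.09], [-2.66, 2.66]. Speed limits (rad/s): [2.57, 2.57, 3.14, 3.14, 3.14, 3.14, 3.14].

## Interface

Orientations are given as [roll, pitch, yaw] about the fixed x, y, z axes, in that order (R = Rz(yaw) Ry(pitch) Rx(roll)).
In Python, from cell import manip gives the robot as it stands.
- The arm moves only by the tool servo_tool, never from a script. Its argument "steps" is a list that holds one entry, the list of rows, each a list of 7 numbers: the shift along the world's x, y, z in mm, then the turn, a rotation vector about the world's x, y, z in degrees, then the closure, from -1 (fully open) to 1 (shut). A call has 1 to 20 rows; each row shifts and turns the commanded pose from where the row before left it; what a row does not reach is not made up. A row lasts 1/10 s, in which the tool goes at most 50 mm and 8.59 degrees, less where a joint would pass 70% of its speed; a pose out of reach is approached as far as the arm can. A call is refused whole if a number of a shift passes 50 or a number of a turn 8.59, either way. A call with a gripper value outside its range is refused whole. The fingers move at their own pace and stop on an object; "force" is the grip in N (left out, the last holds). Time passes only in rows, so rows that do not move let the fingers close. It gives the time, the measured TCP pose, the force and the opening at its end, in the units of the state.
- manip.read_state(): the state, without advancing time (a new reading comes with each control period).
- manip.read_camera(name): name is "scene" or "top" or "wrist"; returns (picture, depth): 400x640x3 uint8, red, green, blue; 400x640 float32, m along the optical axis (not along the pixel's ray), 0 where there is no reading.
- manip.get_calibration(name): a dict with "mtx" (3x3 intrinsics, pixels), "view" (4x4, takes a point from world to camera coordinates). Camera axes: x right, y down, z forward; pixel columns grow to the right and rows downward; lengths in m; the calibration is good to about 2 mm. A picture is of the moment at which its call begins: read the wrist's pose just before it. get_calibration takes no time and is no camera call; for the wrist camera it gives the pose at the moment of the call.
- manip.job_done(): hands the job in, once; it reports no verdict.
The state is a dict: "time_s": time; "q": joint angles; "qvel": joint speeds; "tau": joint torques, N m; "position": TCP position; "tool_rot": TCP orientation; "contact_force": force on the tool from outside, world axes, zero at the start; "ft_torque": the same for the moment, N m; "grip_width": opening from 0.0 (shut) to 1.0 (fully open).
Only numpy, scipy, OpenCV 4.12 (cv2) and the standard library are available. Lean on these libraries where they do the work, as an engineer would, in place of code of your own. Each camera call takes 0.05 s, during which the arm holds its last target. There are 200 camera calls.

## Task

The pot's lid is hot: take the lid hook from its rack, swing its bend through the ring on the lid until the ring hangs in the bottom of the bend with the shank upright, and lift the lid off without touching it with the gripper or arm. Lower it on the hook until it lies flat in the drip tray, swing the hook out of the ring again, and hang the hook back in its own slot of the rack. Leave the other things on the counter where they are.

Things in the scene. Friction and masses are not known exactly. Their poses are not given: they have to be found in the camera images.
- hook_grip (a point): Lid hook, 190 mm tall, about 0.16 kg, hanging upright in the rack. This point: centre of its black handle, a flat-sided upright block 30 mm (hook's x) x 18 mm (y) x 80 mm tall, standing on a round black hand guard 46 mm across, 6 mm thick. Axes: z up along the shank, -x the side to which bend and tip point.
- hook_seat (a point): Centre of the underside of the hook's hand guard, 46 mm below hook_grip, axes as there. From here the shank, 8 mm round steel bar, runs 64 mm straight down, then bends towards -x in an arc of 170 degrees, centreline radius 36 mm, its centre at (-36, 0, -64) mm from this point.
- hook_saddle (a point): Bottom of the hook's bend, on the bar's centreline, at (-36, 0, -146) mm from hook_grip, axes as there; 36 mm straight below the arc's centre.
- hook_tip (a point): Rounded end of the hook's bend, on the centreline, at (-71.5, 0, -116.3) mm from hook_grip, axes as there: 80 degrees of arc past the bottom of the bend; the tip points almost straight up.
- lid_ring (a point): Centre of the closed upright ring fast on top of the loose round steel lid: 8 mm round bar, bore 28 mm; its axis (the way through) is this frame's x, z is up. Flange 174 mm across, underside 34 mm below this point, lies on the pot's rim; a plug 152 mm across reaches 8 mm lower inside the pot with 3 mm to spare. Dome's top 20 mm below this point. Lid about 0.3 kg, varies.
- pot: Shallow steel pot, fixed, on a round black warming plate; origin at the centre of the plate's underside, on the counter. 166 mm across outside, rim 76 mm above the counter; loop handles on its +y and -y sides reach 108 mm from the centre. Pot and tray may change places.
- tray_floor (a point): Drip tray, a fixed aluminium tray 260 mm (its x) x 220 mm (its y) with sides 20 mm high and 4 mm thick; this point is the middle of its floor, 4 mm above the counter. Lying flat in the tray the lid stands on its plug, with lid_ring 42 mm above the floor.
- rack_slot (a point): Hook's seat in the fixed steel utensil rack (220 mm wide in y, 125 mm high, on four posts): point on top of its 5 mm shelf where the shank stands, guard lying on the shelf. Slot 18 mm wide along the rack's x, closed 12 mm behind this point (+x), open at the front edge 48 mm ahead (-x). Hook hangs with tip to -x, so shank and bend can be lifted and lowered straight up and down through the slot.
- ladle_grip (a point): Ladle hanging in the rack's other slot, 110 mm beside the lid hook (rack's -y); centre of its black handle, 26 x 16 x 66 mm; not to be disturbed.
- bottle: Clear squeeze bottle, 54 mm across and 160 mm tall, standing; origin under its centre; not to be disturbed.
- shaker: Aluminium shaker, 60 mm across and 93 mm tall, standing; origin under its centre; not to be disturbed.
- cup: Small steel cup, 72 mm across the rim and 50 mm tall, standing; origin under its centre; not to be disturbed.
- tongs: Steel tongs lying on the counter, about 190 mm long and 16 mm high; origin at their middle on the counter; not to be disturbed.

How it is judged:
By the outcome, as a careful person would: the job done as asked, in the order asked, and still so for the second after the job is handed in, with the robot touching nothing.
It also fails if it takes over 72 s, if anything falls off the work surface, if the arm or the gripper's body presses on something with over 40 N, if the wrist force passes 120 N, or if a joint passes its speed limit or range.

## Working session

There is one attempt and no reset: what is moved stays moved. The work goes in short steps, Python scripts to look and compute and a tool call to move; the robot and the scene stay as the last step left them, time stands still between calls to the robot, and variables do not carry over. Pictures are saved under pics/ and viewed, about 8 in all and at most 12, crops included, and the job is handed in when it is done.

Besides the shell and the picture viewer there is one more tool, called after "Emit:" as a command line: name --argument value ..., lists and objects as JSON in quotes. servo_tool: Moves the arm, as the interface text tells. Its arguments: {"type":"object","properties":{"steps":{"type":"array","items":{"type":"array","items":{"type":"array","items":{"type":"number"}}}},"force":{"type":"number"}},"required":["steps"]}

```bash
mkdir -p pics; ls; cat > h.py <<'E'
import numpy as np, cv2
from cell import manip
def snap(n,f):
    c=manip.get_calibration(n); p,d=manip.read_camera(n)
    cv2.imwrite(f'pics/{f}.png',p[...,::-1]); np.savez(f'pics/{f}.npz',p=p,d=d,m=np.array(c['mtx']),v=np.array(c['view']))
def load(f): return np.load(f'pics/{f}.npz')
def pts(f):
    z=load(f); d=z['d']; v,u=np.indices(d.shape); m=z['m']
    c=np.stack([(u-m[0,2])/m[0,0]*d,(v-m[1,2])/m[1,1]*d,d,np.ones_like(d)],-1)
    w=c@np.linalg.inv(z['v']).T; w=w[...,:3]; w[d==0]=np.nan; return w
def proj(f,P):
    z=load(f); P=np.atleast_2d(P); c=(z['v']@np.c_[P,np.ones(len(P))].T)[:3]; q=z['m']@c; return (q[:2]/q[2]).T
def tri(f1,p1,f2,p2):
    a,b=load(f1),load(f2)
    X=cv2.triangulatePoints(a['m']@a['v'][:3],b['m']@b['v'][:3],np.float64(p1).reshape(2,1),np.float64(p2).reshape(2,1)); return (X[:3]/X[3]).ravel()
def st():
    s=manip.read_state(); print({k:np.round(s[k],4) for k in ('time_s','position','tool_rot','q','contact_force','grip_width')})
E
python3 - <<'E'
from h import *
snap('scene','s0');snap('top','t0');st()
a=cv2.imread('pics/s0.png');b=cv2.imread('pics/t0.png')
for f in('s0','t0'):
    z=load(f);print(np.round(np.linalg.inv(z['v']),2).tolist(),z['m'].round(0).tolist())
E
```

```text
pics
{'time_s': np.float64(0.1), 'position': array([0.1562, 0.6046, 0.2526]), 'tool_rot': array([-3.0651,  1.5691, -1.7471]), 'q': array([-1.2842,  0.6899, -0.1945,  1.5663,  0.1573,  0.9025, -0.2151]), 'contact_force': array([0.2887, 0.6183, 1.0809]), 'grip_width': np.float64(0.9981)}
[[0.62, 0.65, -0.45, 1.17], [0.79, -0.51, 0.34, -0.45], [-0.01, -0.56, -0.83, 1.27], [0.0, 0.0, 0.0, 1.0]] [[506.0, 0.0, 313.0], [0.0, 506.0, 201.0], [0.0, 0.0, 1.0]]
[[-0.03, -0.99, 0.1, 0.42], [-1.0, 0.03, 0.01, 0.02], [-0.01, -0.1, -0.99, 1.34], [0.0, 0.0, 0.0, 1.0]] [[378.0, 0.0, 321.0], [0.0, 378.0, 201.0], [0.0, 0.0, 1.0]]
```

View pics/s0.png

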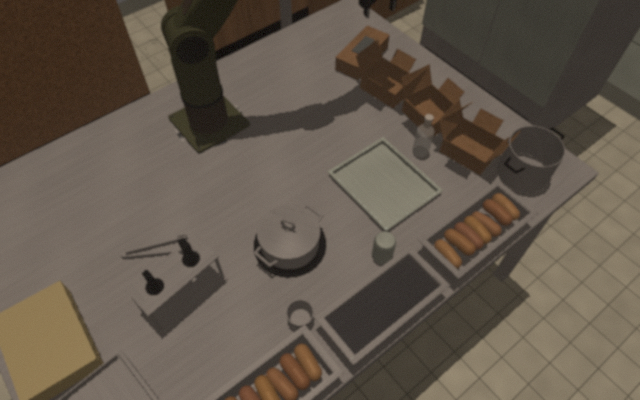

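View pics/t0.png

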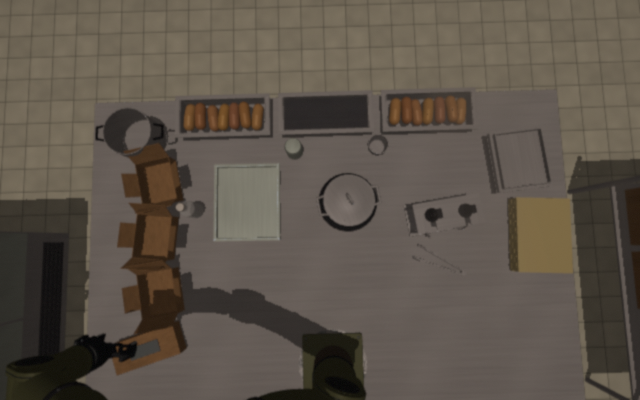

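The scene picture shows the rack with the hook (190,258) and ladle (153,285) handles, the pot at (288,240) and the tray at (385,185). The top picture shows the hook at (433,215), the ladle at (467,211), the lid ring at (349,199) and the tray at (247,202), with the tongs in front of the rack. I'll enlarge both.

```bash
python3 - <<'E'
from h import *
a=cv2.imread('pics/s0.png');b=cv2.imread('pics/t0.png')
def cr(i,x,y,w,h,k): return cv2.resize(i[y:y+h,x:x+w],None,fx=k,fy=k,interpolation=cv2.INTER_CUBIC)
g=lambda i:np.uint8(255*(i/255.)**.6)
o=np.vstack([np.hstack([cr(a,115,220,130,100,3),cr(a,240,190,130,100,3)]),np.hstack([cr(b,395,185,130,100,3),cr(b,300,155,130,100,3)])])
cv2.imwrite('pics/c0.png',g(o))
for f,L in(('s0',dict(hook=(186,242),lad=(149,273))),('t0',dict(hook=(433,213),lad=(467,210),ring=(350,198),tray=(247,202),bottle=(181,208),shaker=(293,147),cup=(377,145)))):
    w=pts(f)
    for k,(u,v) in L.items(): print(f,k,np.nanmedian(w[v-2:v+3,u-2:u+3].reshape(-1,3),0).round(3))
w=pts('t0')
# rack shelf points: heights 0.115-0.132 near the rack
for n,lo,hi,r in(('shelf',.118,.132,(400,190,490,245)),('handles',.16,.24,(400,190,490,245)),('lidtop',.07,.14,(310,165,385,235)),('ring',.108,.14,(325,180,375,220))):
    s=w[r[1]:r[3],r[0]:r[2]].reshape(-1,3); s=s[(s[:,2]>lo)&(s[:,2]<hi)]
    print(n,len(s),s.min(0).round(3),s.max(0).round(3),s.mean(0).round(3))
    if n=='shelf': print(cv2.minAreaRect((s[:,:2]*1000).astype(np.float32)))
    if n=='lidtop': print(cv2.minEnclosingCircle((s[:,:2]*1000).astype(np.float32)))
    if n=='handles': 
        for h in (s[s[:,1]>-.33],s[s[:,1]<-.33]): print(h.mean(0).round(3),h.max(0).round(3),h.min(0).round(3))
E
```

```text
s0 hook [ 0.498 -0.323  0.212]
s0 lad [ 0.503 -0.432  0.195]
t0 hook [ 0.497 -0.319  0.182]
t0 lad [ 0.504 -0.429  0.166]
t0 ring [ 0.557 -0.069  0.127]
t0 tray [0.565 0.289 0.004]
t0 bottle [0.535 0.466 0.16 ]
t0 shaker [0.738 0.115 0.093]
t0 cup [ 0.759 -0.182  0.005]
shelf 1667 [ 0.437 -0.498  0.118] [ 0.561 -0.269  0.132] [ 0.499 -0.382  0.125]
((498.36737060546875, -383.7364501953125), (96.07575225830078, 221.72621154785156), 8.402849197387695)
handles 183 [ 0.479 -0.445  0.16 ] [ 0.517 -0.317  0.217] [ 0.498 -0.371  0.194]
[ 0.493 -0.322  0.196] [ 0.507 -0.317  0.217] [ 0.479 -0.33   0.16 ]
[ 0.503 -0.41   0.193] [ 0.517 -0.33   0.215] [ 0.479 -0.445  0.162]
lidtop 2067 [ 0.47  -0.154  0.073] [0.64  0.018 0.136] [ 0.554 -0.068  0.085]
((555.4149169921875, -68.03218078613281), 86.63006591796875)
ring 34 [ 0.537 -0.08   0.112] [ 0.574 -0.057  0.136] [ 0.554 -0.068  0.126]
```

View pics/c0.png

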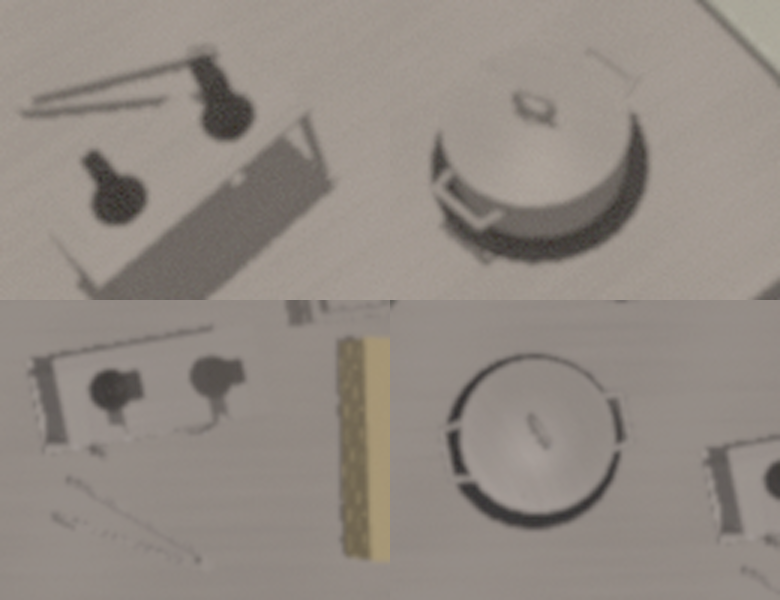

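```bash
cat >> h.py <<'E'
from scipy.spatial.transform import Rotation as R
def tr(): 
    s=manip.read_state(); return np.array(s['position']),R.from_euler('xyz',s['tool_rot'])
E
python3 - <<'E'
from h import *
p,r=tr(); print(r.as_matrix().round(3)); 
c=np.linalg.inv(manip.get_calibration('wrist')['view']); print('cam in tool',(r.inv().as_matrix()@(c[:3,3]-p)).round(3),(r.inv().as_matrix()@c[:3,:3]).round(2).tolist())
w=pts('s0'); z=load('s0')
# ring crop & guards in scene
for n,lo,hi,r in(('ring',.112,.14,(270,210,310,240)),('shelf',.118,.135,(120,230,230,310)),):
    s=w[r[1]:r[3],r[0]:r[2]].reshape(-1,3); s=s[(s[:,2]>lo)&(s[:,2]<hi)]; print(n,len(s),s.min(0).round(3),s.max(0).round(3),s.mean(0).round(3))
    d=s[:,:2]-s[:,:2].mean(0); e=np.linalg.svd(d,full_matrices=False); print(e[1],e[2][0],cv2.minAreaRect((s[:,:2]*1000).astype(np.float32)))
w=pts('t0');s=w[150:250,205:290].reshape(-1,3);s=s[(s[:,2]>.012)&(s[:,2]<.03)];print('tray',cv2.minAreaRect((s[:,:2]*1000).astype(np.float32)))
E
```

```text
[[-0.    -0.968  0.25 ]
 [-0.002  0.25   0.968]
 [-1.    -0.    -0.002]]
cam in tool [-0.121  0.073  0.   ] [[0.0, -0.29, 0.96], [0.0, -0.96, -0.29], [1.0, 0.0, 0.0]]
ring 53 [ 0.538 -0.084  0.112] [ 0.575 -0.06   0.134] [ 0.558 -0.071  0.125]
[0.09086549 0.01609829] [0.85701214 0.51529622] ((556.5454711914062, -70.93184661865234), (41.48735809326172, 9.263941764831543), 30.58012580871582)
shelf 2663 [ 0.434 -0.501  0.118] [ 0.558 -0.271  0.135] [ 0.504 -0.39   0.125]
[3.26098295 1.43506142] [ 0.10250233 -0.99473276] ((498.46240234375, -385.3114929199219), (100.40638732910156, 220.4709930419922), 8.050946235656738)
tray ((576.73388671875, 272.8975524902344), (264.07305908203125, 298.8495788574219), 89.0787124633789)
```

Emit:
servo_tool --steps '[[[21.7, -36.8, 3, 0, 0, -2.3, -1], [21.7, -36.8, 3, 0, 0, -2.3, -1], [21.7, -36.8, 3, 0, 0, -2.3, -1], [21.7, -36.8, 3, 0, 0, -2.3, -1], [21.7, -36.8, 3, 0, 0, -2.3, -1], [21.7, -36.8, 3, 0, 0, -2.3, -1], [21.7, -36.8, 3, 0, 0, -2.3, -1], [21.7, -36.8, 3, 0, 0, -2.3, -1], [21.7, -36.8, 3, 0, 0, -2.3, -1], [21.7, -36.8, 3, 0, 0, -2.3, -1], [21.7, -36.8, 3, 0, 0, -2.3, -1], [21.7, -36.8, 3, 0, 0, -2.3, -1], [21.7, -36.8, 3, 0, 0, -2.3, -1], [21.7, -36.8, 3, 0, 0, -2.3, -1], [21.7, -36.8, 3, 0, 0, -2.3, -1], [21.7, -36.8, 3, 0, 0, -2.3, -1], [21.7, -36.8, 3, 0, 0, -2.3, -1], [21.7, -36.8, 3, 0, 0, -2.3, -1], [21.7, -36.8, 3, 0, 0, -2.3, -1], [21.7, -36.8, 3, 0, 0, -2.3, -1]]]'

```text
time_s: 2.1
position: [0.5907, -0.1323, 0.3131]
tool_rot: [2.147, 1.57, 2.66]
contact_force: [0.6, 0.1, 0.1]
grip_width: 0.999
```

Emit:
servo_tool --steps '[[[0, 0, 0, 0, 0, 0, -1], [0, 0, 0, 0, 0, 0, -1], [0, 0, 0, 0, 0, 0, -1]]]'

```text
time_s: 2.4
position: [0.5897, -0.1293, 0.3128]
tool_rot: [1.83, 1.569, 2.347]
contact_force: [0.7, 0.1, 0.2]
grip_width: 1.0
```

```bash
python3 - <<'E'
from h import *
st(); p,r=tr(); print(r.as_matrix().round(3)); snap('wrist','w1')
w=pts('w1'); s=w.reshape(-1,3); s=s[(abs(s[:,0]-.555)<.05)&(abs(s[:,1]+.068)<.05)]
for lo,hi in((.113,.14),(.12,.14)):
    q=s[(s[:,2]>lo)&(s[:,2]<hi)]; print(len(q),q.mean(0).round(4),q.max(0).round(4),cv2.minAreaRect((q[:,:2]*1000).astype(np.float32)))
s=w.reshape(-1,3);q=s[(s[:,2]>.074)&(s[:,2]<.083)&(np.hypot(s[:,0]-.555,s[:,1]+.068)<.1)];print(len(q),q.max(0),cv2.minEnclosingCircle((q[:,:2]*1000).astype(np.float32)))
E
```

```text
{'time_s': np.float64(2.4), 'position': array([ 0.5897, -0.1293,  0.3128]), 'tool_rot': array([1.8303, 1.5688, 2.3473]), 'q': array([ 1.4030e-01,  5.9270e-01, -2.0000e-04,  1.5614e+00, -1.3000e-03,
        9.8910e-01,  6.5790e-01]), 'contact_force': array([0.7288, 0.0744, 0.2085]), 'grip_width': np.float64(1.0002)}
[[-0.001 -0.494  0.869]
 [ 0.001  0.869  0.494]
 [-1.     0.002 -0.001]]
317 [ 0.5554 -0.0695  0.1275] [ 0.5738 -0.057   0.1333] ((555.383056640625, -69.48970794677734), (42.32773208618164, 7.929475784301758), 30.294597625732422)
288 [ 0.5552 -0.0696  0.1285] [ 0.5721 -0.0584  0.1333] ((554.8497314453125, -69.78289794921875), (38.43023681640625, 7.893985271453857), 30.043224334716797)
7903 [0.64184304 0.01708974 0.08299928] ((555.298583984375, -69.69776153564453), 87.10555267333984)
```

View pics/w1.png

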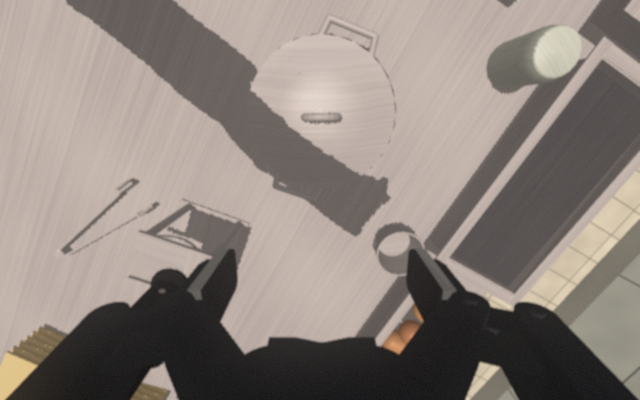

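The wrist picture shows the lid ring at (321,117), edge on, with nothing against it. Depth puts its centre at (0.555,-0.0697), top z 0.133, bar plane at 30.2° yaw.

Emit:
servo_tool --steps '[[[-12.1, -14.4, 2, 0, 0, -8, -1], [-12.1, -14.4, 2, 0, 0, -8, -1], [-12.1, -14.4, 2, 0, 0, -8, -1], [-12.1, -14.4, 2, 0, 0, -8, -1], [-12.1, -14.4, 2, 0, 0, -8, -1], [-12.1, -14.4, 2, 0, 0, -8, -1], [-12.1, -14.4, 2, 0, 0, -8, -1], [-12.1, -14.4, 2, 0, 0, -8, -1], [-12.1, -14.4, 2, 0, 0, -8, -1], [-12.1, -14.4, 2, 0, 0, -8, -1], [-12.1, -14.4, 2, 0, 0, -8, -1], [-12.1, -14.4, 2, 0, 0, -8, -1], [-12.1, -14.4, 2, 0, 0, -8, -1], [-12.1, -14.4, 2, 0, 0, -8, -1], [0, 0, 0, 0, 0, 0, -1], [0, 0, 0, 0, 0, 0, -1], [0, 0, 0, 0, 0, 0, -1]]]'

```text
time_s: 4.15
position: [0.4221, -0.3306, 0.341]
tool_rot: [2.729, 1.569, 1.294]
contact_force: [-0.0, -0.2, 0.1]
grip_width: 1.002
```

```bash
python3 - <<'E'
from h import *
st(); p,r=tr(); print(r.as_matrix().round(3)); snap('wrist','w2')
w=pts('w2'); s=w.reshape(-1,3)
def box(cx,cy,h,lo,hi):return s[(abs(s[:,0]-cx)<h)&(abs(s[:,1]-cy)<h)&(s[:,2]>lo)&(s[:,2]<hi)]
for n,cx,cy in(('hook',.495,-.322),('lad',.503,-.431)):
  for lo,hi in((.127,.136),(.14,.19),(.17,.23)):
    q=box(cx,cy,.04,lo,hi)
    if len(q)>5: print(n,lo,len(q),q.max(0).round(4),[np.round(x,1) for x in cv2.minAreaRect((q[:,:2]*1000).astype(np.float32))])
  q=box(cx,cy,.04,.14,.25); q=q[q[:,2]>q[:,2].max()-.006]; print(n,'top',len(q),q.mean(0).round(4),[np.round(x,1) for x in cv2.minAreaRect((q[:,:2]*1000).astype(np.float32))])
q=s[(abs(s[:,2]-.125)<.004)&(abs(s[:,0]-.5)<.1)&(abs(s[:,1]+.385)<.15)];print('shelf',q.mean(0),cv2.minAreaRect((q[:,:2]*1000).astype(np.float32)))
E
```

```text
{'time_s': np.float64(4.15), 'position': array([ 0.4221, -0.3306,  0.341 ]), 'tool_rot': array([2.7288, 1.5692, 1.2944]), 'q': array([ 0.2289,  0.519 ,  0.5754,  1.7364, -0.3316,  0.9851, -0.5042]), 'contact_force': array([-0.0269, -0.1749,  0.0875]), 'grip_width': np.float64(1.0022)}
[[ 0.     0.991  0.136]
 [ 0.002  0.136 -0.991]
 [-1.     0.001 -0.001]]
hook 0.127 656 [ 0.5341 -0.282   0.1336] [array([ 494.8, -321.4]), array([78.5, 79.9]), np.float64(87.0)]
hook 0.17 789 [ 0.5087 -0.3194  0.2135] [array([ 493.6, -329.9]), array([29.1, 17.9]), np.float64(7.9)]
hook top 785 [ 0.4937 -0.3296  0.2109] [array([ 493.6, -329.9]), array([29. , 17.8]), np.float64(7.9)]
lad 0.127 819 [ 0.5421 -0.3917  0.1359] [array([ 502.7, -430.9]), array([78. , 78.8]), np.float64(89.6)]
lad 0.14 501 [ 0.5173 -0.4289  0.1899] [array([ 504.2, -431.9]), array([25.9,  3.8]), np.float64(8.4)]
lad 0.17 835 [ 0.5185 -0.4289  0.199 ] [array([ 505.1, -438.1]), array([26. , 16.1]), np.float64(8.1)]
lad top 558 [ 0.5052 -0.4374  0.1968] [array([ 505. , -438.2]), array([25.8, 16. ]), np.float64(7.8)]
shelf [ 0.50108416 -0.38217134  0.12540409] ((497.5212707519531, -385.4410095214844), (96.2645492553711, 220.53968811035156), 8.411667823791504)
```

View pics/w2.png

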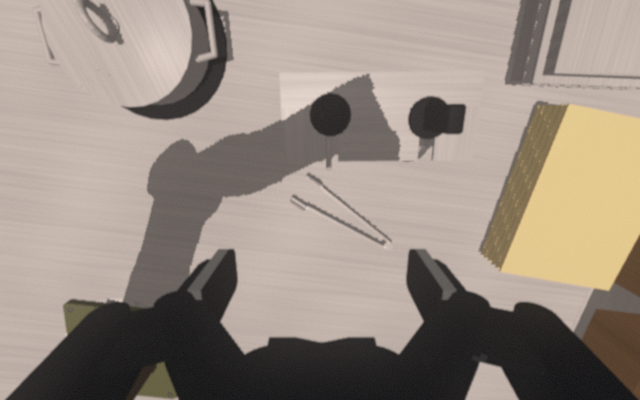

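The picture shows the hook handle at (330,113) above its guard, the ladle at (450,118) and the tongs clear of both. Depth puts the hook handle at (0.4936,-0.3299), yaw 7.9°, top z 0.211. I'm approaching with the tool leaned 25° back.

Emit:
servo_tool --steps '[[[18.4, 1, -13, -0.57, 4.13, 0, -1], [18.4, 1, -13, -0.57, 4.13, 0, -1], [18.4, 1, -13, -0.57, 4.13, 0, -1], [18.4, 1, -13, -0.57, 4.13, 0, -1], [18.4, 1, -13, -0.57, 4.13, 0, -1], [18.4, 1, -13, -0.57, 4.13, 0, -1], [0, 0, 0, 0, 0, 0, -1], [0, 0, 0, 0, 0, 0, -1]]]'

```text
time_s: 5.0
position: [0.5319, -0.3254, 0.2618]
tool_rot: [-1.569, 1.133, -3.005]
contact_force: [-0.9, -0.2, 0.3]
grip_width: 1.002
```

```bash
python3 - <<'E'
from h import *
st(); p,r=tr(); print(r.as_matrix().round(3))
X=r.as_matrix()[:,0]; print('err to target', (1000*(np.array([.4936,-.3299,.179])-3e-3*X-p)).round(1))
E
```

```text
{'time_s': np.float64(5.0), 'position': array([ 0.5319, -0.3254,  0.2618]), 'tool_rot': array([-1.5686,  1.1328, -3.0046]), 'q': array([ 0.1089,  0.9437,  0.6328,  1.2376, -0.2116,  1.4205, -0.7642]), 'contact_force': array([-0.8732, -0.2115,  0.2829]), 'grip_width': np.float64(1.0015)}
[[-0.42   0.897  0.135]
 [-0.058  0.121 -0.991]
 [-0.906 -0.424  0.001]]
err to target [-37.   -4.4 -80.1]
```

Emit:
servo_tool --steps '[[[-6.2, -0.7, -13.4, 0, 0, 0, -1], [-6.2, -0.7, -13.4, 0, 0, 0, -1], [-6.2, -0.7, -13.4, 0, 0, 0, -1], [-6.2, -0.7, -13.4, 0, 0, 0, -1], [-6.2, -0.7, -13.4, 0, 0, 0, -1], [-6, -0.9, -13.1, 0, 0, 0, -1], [0, 0, 0, 0, 0, 0, -1], [0, 0, 0, 0, 0, 0, 1], [0, 0, 0, 0, 0, 0, 1], [0, 0, 0, 0, 0, 0, 1], [0, 0, 0, 0, 0, 0, 1], [0, 0, 0, 0, 0, 0, 1], [0, 0, 0, 0, 0, 0, 1], [0, 0, 0, 0, 0, 0, 1]]]' --force 90

```text
time_s: 6.4
position: [0.4946, -0.3308, 0.1836]
tool_rot: [-1.564, 1.135, -3.004]
contact_force: [0.3, 1.5, 4.0]
grip_width: 0.2
```

```bash
python3 - <<'E'
from h import *
st()
E
```

```text
{'time_s': np.float64(6.4), 'position': array([ 0.4946, -0.3308,  0.1836]), 'tool_rot': array([-1.5641,  1.1347, -3.0035]), 'q': array([ 0.119 ,  0.9855,  0.6093,  1.4236, -0.2334,  1.1948, -0.7376]), 'contact_force': array([0.2964, 1.5269, 4.0322]), 'grip_width': np.float64(0.1999)}
```

Emit:
servo_tool --steps '[[[0, 0, 10, 0, 0, 0, 1], [0, 0, 15, 0, 0, 0, 1], [0, 0, 20, 0, 0, 0, 1], [0, 0, 20, 0, 0, 0, 1], [0, 0, 20, 0, 0, 0, 1], [0, 0, 20, 0, 0, 0, 1], [0, 0, 20, 0, 0, 0, 1], [0, 0, 15, 0, 0, 0, 1], [0, 0, 0, 0, 0, 0, 1], [0, 0, 0, 0, 0, 0, 1]]]'

```text
time_s: 7.4
position: [0.4942, -0.3308, 0.3235]
tool_rot: [-1.565, 1.135, -3.004]
contact_force: [0.3, 0.4, -0.9]
grip_width: 0.199
```

```bash
python3 - <<'E'
from h import *
st(); snap('wrist','w3'); snap('scene','s3')
a=cv2.imread('pics/s3.png')[150:300,110:270]; b=cv2.imread('pics/w3.png')
cv2.imwrite('pics/c3.png',np.hstack([cv2.resize(b,(480,300)),cv2.resize(a,(320,300))]))
E
```

```text
{'time_s': np.float64(7.4), 'position': array([ 0.4942, -0.3308,  0.3235]), 'tool_rot': array([-1.5645,  1.135 , -3.0044]), 'q': array([ 0.1074,  0.84  ,  0.6634,  1.2863, -0.1686,  1.4618, -0.7278]), 'contact_force': array([ 0.3041,  0.4374, -0.9285]), 'grip_width': np.float64(0.1993)}
```

View pics/c3.png

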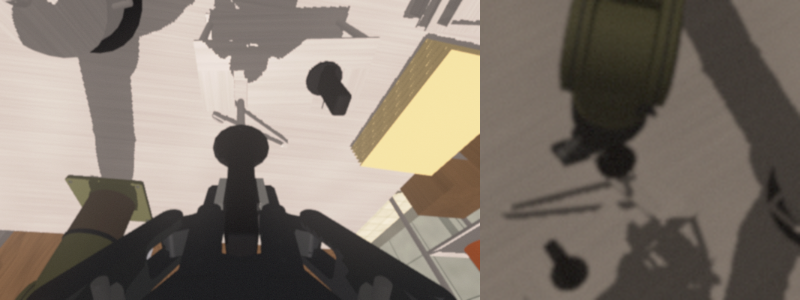

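The wrist view shows the handle held at (240,190) with the guard at (240,148) below it. In the scene view the bend is clear of the rack. Next I'll plan the route to the ring.

```bash
cat >> h.py <<'E'
# hook pose in tool, from the grasp in the rack
_G=np.array([.4936,-.3308,.171]); _RG=R.from_euler('z',7.9,degrees=True)
_pT=np.array([.4946,-.3308,.1836]); _RT=R.from_euler('xyz',[-1.5641,1.1347,-3.0035])
RHT=_RT.inv()*_RG; gT=_RT.inv().apply(_G-_pT)
A=np.array([-36,0,-110.])/1000; TIP=np.array([-71.5,0,-116.3])/1000
def hookpose():
    p,r=tr(); return p+r.apply(gT), r*RHT
def tcp(arc,yaw,T):
    rh=R.from_euler('z',yaw,degrees=True)*R.from_euler('y',-T,degrees=True)
    rt=rh*RHT.inv(); g=np.array(arc)-rh.apply(A); return g-rt.apply(gT), rt
def rows(path,start=None):
    "path: list of (arc centre m, yaw, tilt); prints increments in mm/deg"
    p,r=tr() if start is None else start
    for a in path:
        P,Q=tcp(*a); print(np.round(np.r_[(P-p)*1000,(Q*r.inv()).as_rotvec(degrees=True)],2).tolist()); p,r=P,Q
    return p,r
def seg(a,b,n): return [(np.array(a[0])+(np.array(b[0])-a[0])*t,a[1]+(b[1]-a[1])*t,a[2]+(b[2]-a[2])*t) for t in np.arange(1,n+1)/n]
C=np.array([.5552,-.0697,.111]); YAW=120.2; HX=np.array([np.cos(np.radians(YAW)),np.sin(np.radians(YAW)),0])
E
python3 - <<'E'
from h import *
g,rh=hookpose(); print(g,rh.as_euler('ZYX',degrees=True)); a0=g+rh.apply(A); print(a0)
pre=C+HX*.042+[0,0,.034+.09]
up=pre+[0,0,.03]
s=seg((a0,7.9,0),(up,YAW,0),14)
e=rows(s); print('tcp',e[0]); s2=seg((up,YAW,0),(pre,YAW,60),9); e=rows(s2,e); print('tcp',e[0],e[1].as_matrix()[:,0])
E
```

```text
[ 0.4929697  -0.33037803  0.30979742] [7.87989716 0.08608019 0.09048402]
[ 0.45712215 -0.3351641   0.19985177]
[4.24, 26.8, 4.71, -0.07, -0.1, 8.04]
[3.75, 26.43, 4.65, 0.0, 0.0, 8.02]
[3.09, 26.13, 4.65, -0.0, -0.0, 8.02]
[2.47, 25.75, 4.65, -0.0, -0.0, 8.02]
[1.92, 25.29, 4.65, 0.0, 0.0, 8.02]
[1.43, 24.75, 4.65, -0.0, 0.0, 8.02]
[1.02, 24.16, 4.65, -0.0, 0.0, 8.02]
[0.7, 23.51, 4.65, 0.0, 0.0, 8.02]
[0.48, 22.82, 4.65, 0.0, 0.0, 8.02]
[0.35, 22.11, 4.65, 0.0, -0.0, 8.02]
[0.32, 21.38, 4.65, -0.0, 0.0, 8.02]
[0.4, 20.66, 4.65, 0.0, 0.0, 8.02]
[0.57, 19.96, 4.65, -0.0, -0.0, 8.02]
[0.84, 19.29, 4.65, -0.0, -0.0, 8.02]
tcp [ 0.51558499 -0.00136136  0.3876    ]
[7.29, -12.52, 0.13, 5.76, 3.35, -0.0]
[7.44, -12.78, -1.57, 5.76, 3.35, 0.0]
[7.49, -12.87, -3.3, 5.76, 3.35, 0.0]
[7.44, -12.79, -5.03, 5.76, 3.35, 0.0]
[7.29, -12.53, -6.74, 5.76, 3.35, 0.0]
[7.04, -12.1, -8.4, 5.76, 3.35, -0.0]
[6.7, -11.51, -9.99, 5.76, 3.35, 0.0]
[6.27, -10.77, -11.49, 5.76, 3.35, -0.0]
[5.75, -9.88, -12.88, 5.76, 3.35, -0.0]
tcp [ 0.57829647 -0.10911047  0.32833472] [-0.28854036  0.49593969 -0.81901666]
```

Emit:
servo_tool --steps '[[[4.2, 26.8, 4.7, 0, 0, 8.0, 1], [3.8, 26.4, 4.7, 0, 0, 8.0, 1], [3.1, 26.1, 4.7, 0, 0, 8.0, 1], [2.5, 25.8, 4.7, 0, 0, 8.0, 1], [1.9, 25.3, 4.7, 0, 0, 8.0, 1], [1.4, 24.8, 4.7, 0, 0, 8.0, 1], [1.0, 24.2, 4.7, 0, 0, 8.0, 1], [0.7, 23.5, 4.6, 0, 0, 8.0, 1], [0.5, 22.8, 4.6, 0, 0, 8.0, 1], [0.3, 22.1, 4.6, 0, 0, 8.0, 1], [0.3, 21.4, 4.6, 0, 0, 8.0, 1], [0.4, 20.7, 4.6, 0, 0, 8.0, 1], [0.6, 20.0, 4.6, 0, 0, 8.0, 1], [0.8, 19.3, 4.6, 0, 0, 8.3, 1], [0, 0, 0, 0, 0, 0, 1]]]'

```text
time_s: 9.0
position: [0.5148, 0.0007, 0.388]
tool_rot: [-1.565, 1.136, -1.039]
contact_force: [0.4, 0.7, -0.4]
grip_width: 0.197
```

Emit:
servo_tool --steps '[[[7.3, -12.5, 0.1, 5.76, 3.35, 0, 1], [7.4, -12.8, -1.6, 5.76, 3.35, 0, 1], [7.5, -12.9, -3.3, 5.76, 3.35, 0, 1], [7.4, -12.8, -5.0, 5.76, 3.35, 0, 1], [7.3, -12.5, -6.7, 5.76, 3.35, 0, 1], [7.0, -12.1, -8.4, 5.76, 3.35, 0, 1], [6.7, -11.5, -10.0, 5.76, 3.35, 0, 1], [6.3, -10.8, -11.5, 5.76, 3.35, 0, 1], [5.7, -9.9, -12.9, 5.76, 3.35, 0, 1], [0, 0, 0, 0, 0, 0, 1], [0, 0, 0, 0, 0, 0, 1]]]'

```text
time_s: 10.1
position: [0.5779, -0.1112, 0.3266]
tool_rot: [1.585, 0.959, 2.1]
contact_force: [0.0, 1.4, -0.9]
grip_width: 0.196
```

```bash
python3 - <<'E'
from h import *
st(); g,rh=hookpose(); print(g,rh.as_euler('ZYX',degrees=True)); tip=g+rh.apply(TIP); print('tip rel ring',(1000*(tip-C)).round(1),'along',1000*(tip-C)@HX)
snap('wrist','w4');snap('top','t4');snap('scene','s4')
P=np.array([tip,g+rh.apply([-.036,0,-.146]),g+rh.apply([0,0,-.11]),g+rh.apply([0,0,-.046]),C])
for f in('w4','t4','s4'): print(f,proj(f,P).round(1).tolist())
a=cv2.imread('pics/s4.png')[180:280,240:360]; b=cv2.imread('pics/w4.png')
cv2.imwrite('pics/c4.png',np.hstack([cv2.resize(b,(480,300)),cv2.resize(a,(320,267)).copy() if 0 else cv2.resize(a,(320,300))]))
E
```

```text
{'time_s': np.float64(10.1), 'position': array([ 0.5779, -0.1112,  0.3266]), 'tool_rot': array([1.585 , 0.9589, 2.1003]), 'q': array([ 0.3237,  0.8115, -0.0211,  1.2181, -0.3806,  1.5888,  0.9075]), 'contact_force': array([ 0.033 ,  1.4323, -0.8604]), 'grip_width': np.float64(0.1961)}
[ 0.57258781 -0.10221825  0.31940812] [119.53527501 -60.04277046   0.51435205]
tip rel ring [-15.6  23.6  88.4] along 28.210921631175644
w4 [[321.2, 203.4], [321.0, 155.5], [320.7, 142.0], [320.7, 195.1], [323.4, 246.9]]
t4 [[344.2, 200.9], [332.1, 207.9], [336.4, 204.0], [353.7, 192.5], [349.8, 198.7]]
s4 [[289.1, 197.2], [295.5, 180.9], [292.9, 173.2], [283.3, 182.2], [287.1, 224.1]]
```

View pics/c4.png

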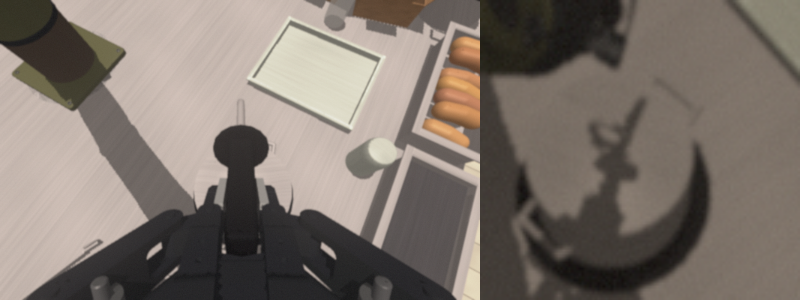

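```bash
python3 - <<'E'
from h import *
g,rh=hookpose(); w=pts('w4'); z=load('w4')
d=z['d']; print(np.round(d[136:160:4,314:329:2],3))
cam=lambda P:(z['v']@np.r_[P,1])[2]
print([round(cam(g+rh.apply([-.036+.036*np.sin(t),0,-.11-.036*np.cos(t)])),3) for t in np.radians([60,75,90])],[proj('w4',g+rh.apply([-.036+.036*np.sin(t),0,-.11-.036*np.cos(t)])).round(1).tolist() for t in np.radians([60,75,90])])
a=(C+HX*.041+[0,0,.0345],YAW,60)
print(a); e=rows([a]); 
b=(C+[0,0,.036],YAW,60); print('in');e=rows([b],e)
print('rot');e=rows(seg(b,(C+[0,0,.036],YAW,0),12),e); print(e[0])
E
```

```text
[[0.532 0.237 0.23  0.228 0.23  0.231 0.531 0.531]
 [0.53  0.227 0.225 0.224 0.225 0.227 0.528 0.527]
 [0.526 0.223 0.221 0.219 0.218 0.22  0.525 0.524]
 [0.525 0.219 0.217 0.216 0.216 0.217 0.524 0.524]
 [0.52  0.214 0.213 0.21  0.211 0.213 0.216 0.52 ]
 [0.519 0.211 0.208 0.207 0.207 0.209 0.214 0.518]]
[np.float64(0.243), np.float64(0.234), np.float64(0.226)] [[[322.8, 131.9]], [[322.9, 133.2]], [[322.9, 137.6]]]
(array([ 0.53457618, -0.03426473,  0.1455    ]), 120.2, 60)
[0.22, -1.58, -91.6, 0.09, 0.15, -0.06]
in
[20.62, -35.44, 1.5, 0.0, 0.0, 0.0]
rot
[-4.26, 7.32, 7.29, -4.32, -2.52, 0.0]
[-4.56, 7.84, 6.52, -4.32, -2.52, 0.0]
[-4.83, 8.3, 5.71, -4.32, -2.52, -0.0]
[-5.06, 8.7, 4.85, -4.32, -2.52, -0.0]
[-5.26, 9.03, 3.95, -4.32, -2.52, 0.0]
[-5.41, 9.29, 3.03, -4.32, -2.52, -0.0]
[-5.52, 9.49, 2.08, -4.32, -2.52, 0.0]
[-5.59, 9.61, 1.11, -4.32, -2.52, 0.0]
[-5.62, 9.65, 0.14, -4.32, -2.52, -0.0]
[-5.6, 9.63, -0.84, -4.32, -2.52, 0.0]
[-5.55, 9.53, -1.8, -4.32, -2.52, 0.0]
[-5.45, 9.36, -2.76, -4.32, -2.52, 0.0]
[ 0.53671183 -0.0376609   0.2696    ]
```

```bash
python3 - <<'E'
from h import *
w=pts('w4'); z=load('w4')
# hookpose at current reading (arm stationary)
g,rh=hookpose()
for v in range(128,200,5):
    q=w[v,318:326]; h=rh.inv().apply(q-g)*1000; h=h[(abs(h[:,1])<10)&(h[:,0]<60)]
    if len(h): k=h[np.argmax(h[:,0])]; print(v,h.mean(0).round(1),'max x',k.round(1),'r',np.hypot(k[0]+36,k[2]+110).round(1))
E
```

```text
128 [-142.8    2.  -397.8] max x [-142.1    6.6 -396.6] r 305.6
133 [ -20.5    0.8 -155. ] max x [  -1.2    2.3 -119.7] r 36.1
138 [  -0.6    1.1 -110.6] max x [   0.4    2.3 -108.8] r 36.4
143 [  -0.4    1.1 -102.7] max x [   0.4    1.5 -101.2] r 37.5
148 [ -0.7   1.2 -96. ] max x [ -0.2   3.  -95.2] r 38.7
153 [ -0.6   1.2 -88.9] max x [  0.2   0.8 -87.7] r 42.5
158 [ -0.6   1.2 -82.3] max x [  0.1   2.3 -81.3] r 46.2
163 [ -0.5   1.2 -76. ] max x [  0.    0.2 -75.2] r 50.1
168 [ 18.5   1.1 -43.2] max x [ 19.1   2.5 -42.4] r 87.2
173 [ 17.5   1.1 -39.9] max x [ 17.9   1.4 -39.4] r 88.8
178 [ 14.2   1.2 -39.5] max x [ 14.6   2.  -39.1] r 87.1
183 [ 10.4   1.2 -39.8] max x [ 10.8   2.7 -39.3] r 84.8
188 [ 10.5   1.2 -35.2] max x [ 11.2   1.5 -34.3] r 89.2
193 [ 10.7   1.3 -30.5] max x [ 11.2   3.2 -30. ] r 92.9
198 [ 10.4   1.3 -26.7] max x [ 10.9  -0.6 -26.2] r 96.0
```

The depth along the shank shows the hook sits 4 mm towards its −x in the jaws; the closing pads dragged it forward. I'm correcting the model and replanning.

```bash
cat >> h.py <<'E'
gT=gT+RHT.apply([-.004,0,0])
E
python3 - <<'E'
from h import *
g,rh=hookpose()
a=(C+HX*.041+[0,0,.0345],YAW,60)
e=rows([a]); 
b=(C+[0,0,.036],YAW,60); print('in');e=rows([b],e)
print('rot');e=rows(seg(b,(C+[0,0,.036],YAW,0),12),e); print(e[0])
E
```

```text
[-0.79, 0.15, -88.13, 0.09, 0.15, -0.06]
in
[20.62, -35.44, 1.5, 0.0, 0.0, 0.0]
rot
[-4.41, 7.57, 7.1, -4.32, -2.52, 0.0]
[-4.7, 8.08, 6.31, -4.32, -2.52, 0.0]
[-4.96, 8.52, 5.47, -4.32, -2.52, -0.0]
[-5.18, 8.9, 4.59, -4.32, -2.52, -0.0]
[-5.36, 9.22, 3.67, -4.32, -2.52, 0.0]
[-5.5, 9.46, 2.73, -4.32, -2.52, -0.0]
[-5.6, 9.63, 1.77, -4.32, -2.52, 0.0]
[-5.66, 9.72, 0.79, -4.32, -2.52, 0.0]
[-5.67, 9.75, -0.19, -4.32, -2.52, -0.0]
[-5.64, 9.69, -1.18, -4.32, -2.52, 0.0]
[-5.57, 9.57, -2.15, -4.32, -2.52, 0.0]
[-5.45, 9.37, -3.11, -4.32, -2.52, 0.0]
[ 0.53469975 -0.0342038   0.2696    ]
```

Lower to the entry and check it.

Emit:
servo_tool --steps '[[[-0.8, 0.2, -15, 0, 0, 0, 1], [0, 0, -15, 0, 0, 0, 1], [0, 0, -15, 0, 0, 0, 1], [0, 0, -15, 0, 0, 0, 1], [0, 0, -15, 0, 0, 0, 1], [0, 0, -13, 0, 0, 0, 1], [0, 0, 0, 0, 0, 0, 1], [0, 0, 0, 0, 0, 0, 1]]]'

```text
time_s: 11.05
position: [0.5777, -0.1093, 0.2409]
tool_rot: [1.577, 0.96, 2.098]
contact_force: [0.2, -0.6, -1.7]
grip_width: 0.201
```

```bash
python3 - <<'E'
from h import *
st(); g,rh=hookpose(); print(rh.as_euler('ZYX',degrees=True)); tip=g+rh.apply(TIP); print('tip rel ring',(1000*(tip-C)).round(1),'along',1000*(tip-C)@HX)
snap('wrist','w5');snap('scene','s5');snap('top','t5')
P=[g+rh.apply([-.036-.036*np.sin(t),0,-.11-.036*np.cos(t)]) for t in np.radians(np.arange(-90,81,10))]
rp=[C+.018*np.array([np.cos(t)*np.sin(np.radians(YAW)),-np.cos(t)*np.cos(np.radians(YAW)),np.sin(t)]) for t in np.radians(np.arange(0,360,20))]
def ov(f,x,y,w,h,k):
    i=cv2.imread(f'pics/{f}.png')[y:y+h,x:x+w]; i=np.uint8(255*(i/255.)**.6); i=cv2.resize(i,None,fx=k,fy=k,interpolation=cv2.INTER_CUBIC); j=i.copy()
    for L,c in((P,(0,0,255)),(rp,(0,255,0))):
        for q in proj(f,np.array(L)): cv2.circle(j,(int((q[0]-x+.5)*k),int((q[1]-y+.5)*k)),2,c,-1)
    return np.vstack([i,j])
print(proj('s5',C),proj('w5',C),proj('t5',C))
cv2.imwrite('pics/c5.png',np.hstack([ov('s5',252,192,66,49,6),ov('w5',240,100,130,98,3)]))
E
```

```text
{'time_s': np.float64(11.05), 'position': array([ 0.5777, -0.1093,  0.2409]), 'tool_rot': array([1.5775, 0.9602, 2.0977]), 'q': array([ 0.3261,  0.8918, -0.0303,  1.3122, -0.3789,  1.4227,  0.9719]), 'contact_force': array([ 0.1977, -0.5869, -1.6525]), 'grip_width': np.float64(0.2005)}
[ 1.20166298e+02 -5.99688934e+01  2.02347941e-02]
tip rel ring [-14.5  23.7  -0.9] along 27.830558181411327
[[287.06609459 224.12847392]] [[322.05027995 234.32272771]] [[349.78304795 198.69205778]]
```

View pics/c5.png

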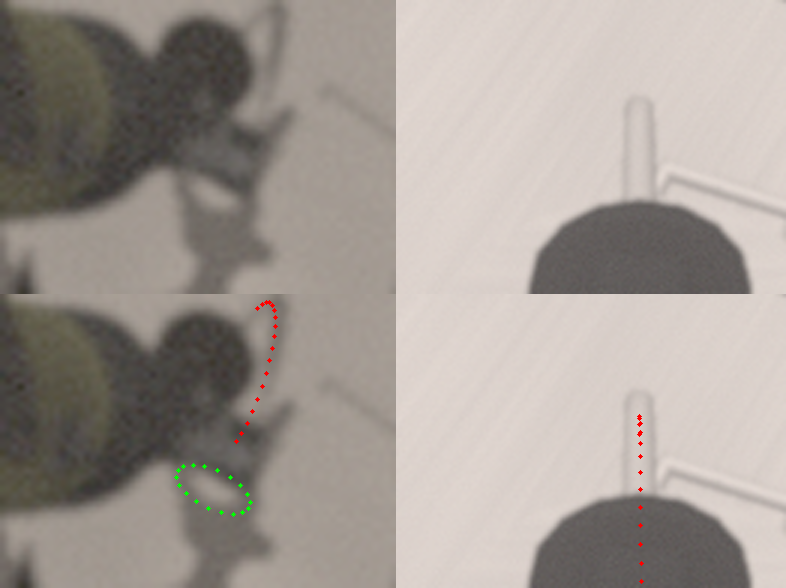

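The overlay puts the bend and ring within about 2 mm of the model, with the tip at ring height and 28 mm before it. Insert now.

Emit:
servo_tool --steps '[[[3.4, -5.9, 0.3, 0, 0, 0, 1], [3.4, -5.9, 0.4, 0, 0, 0, 1], [3.4, -5.9, 0.4, 0, 0, 0, 1], [3.4, -5.9, 0.4, 0, 0, 0, 1], [3.4, -5.9, 0.4, 0, 0, 0, 1], [3.4, -5.9, 0.4, 0, 0, 0, 1], [0, 0, 0, 0, 0, 0, 1]]]'

```text
time_s: 11.9
position: [0.5984, -0.146, 0.243]
tool_rot: [1.578, 0.962, 2.097]
contact_force: [0.0, 0.4, -1.7]
grip_width: 0.199
```

```bash
python3 - <<'E'
from h import *
st(); g,rh=hookpose(); tip=g+rh.apply(TIP); print('tip rel ring',(1000*(tip-C)).round(1),'along',1000*(tip-C)@HX)
E
```

```text
{'time_s': np.float64(11.9), 'position': array([ 0.5984, -0.146 ,  0.243 ]), 'tool_rot': array([1.5778, 0.9619, 2.0969]), 'q': array([ 0.3581,  0.9404, -0.0191,  1.1798, -0.3634,  1.5134,  0.9753]), 'contact_force': array([ 0.0436,  0.4402, -1.6609]), 'grip_width': np.float64(0.1991)}
tip rel ring [  6.3 -13.1   1.1] along -14.546012695768153
```

No contact force. Swing upright.

Emit:
servo_tool --steps '[[[-4.4, 7.6, 7.1, -4.32, -2.52, 0, 1], [-4.7, 8.1, 6.3, -4.32, -2.52, 0, 1], [-5.0, 8.5, 5.5, -4.32, -2.52, 0, 1], [-5.2, 8.9, 4.6, -4.32, -2.52, 0, 1], [-5.4, 9.2, 3.7, -4.32, -2.52, 0, 1], [-5.5, 9.5, 2.7, -4.32, -2.52, 0, 1]]]'

```text
time_s: 12.5
position: [0.5675, -0.0921, 0.274]
tool_rot: [1.554, 1.487, 2.075]
contact_force: [0.5, 0.1, -1.6]
grip_width: 0.2
```

Emit:
servo_tool --steps '[[[-5.6, 9.6, 1.8, -4.32, -2.52, 0, 1], [-5.6, 9.7, 0.8, -4.32, -2.52, 0, 1], [-5.7, 9.7, -0.2, -4.32, -2.52, 0, 1], [-5.6, 9.7, -1.2, -4.32, -2.52, 0, 1], [-5.6, 9.6, -2.2, -4.32, -2.52, 0, 1], [-5.5, 9.4, -3.1, -4.32, -2.52, 0, 1], [0, 0, 0, 0, 0, 0, 1], [0, 0, 0, 0, 0, 0, 1]]]'

```text
time_s: 13.3
position: [0.5337, -0.0331, 0.2687]
tool_rot: [-1.566, 1.135, -1.041]
contact_force: [-0.2, -0.6, -2.0]
grip_width: 0.2
```

```bash
python3 - <<'E'
from h import *
st(); g,rh=hookpose(); a=g+rh.apply([-.036,0,-.146]); print(rh.as_euler('ZYX',degrees=True),'saddle rel ring',(1000*(a-C)).round(1),'along',1000*(a-C)@HX)
snap('scene','s6'); snap('top','t6')
def cr(f,x,y,w,h,k):
    i=cv2.imread(f'pics/{f}.png')[y:y+h,x:x+w]; return cv2.resize(np.uint8(255*(i/255.)**.6),None,fx=k,fy=k,interpolation=cv2.INTER_CUBIC)
cv2.imwrite('pics/c6.png',np.hstack([cr('s6',240,180,80,80,5),cr('t6',310,160,80,80,5)]))
E
```

```text
{'time_s': np.float64(13.3), 'position': array([ 0.5337, -0.0331,  0.2687]), 'tool_rot': array([-1.5656,  1.1349, -1.041 ]), 'q': array([-0.638 ,  0.5905,  0.5977,  2.0476,  0.2046,  0.4277,  0.1945]), 'contact_force': array([-0.208 , -0.6164, -1.9864]), 'grip_width': np.float64(0.2003)}
[ 1.20419504e+02 -1.33293479e-02  3.69828153e-02] saddle rel ring [-0.9  1.2 -0.9] along 1.4925974173400725
```

View pics/c6.png

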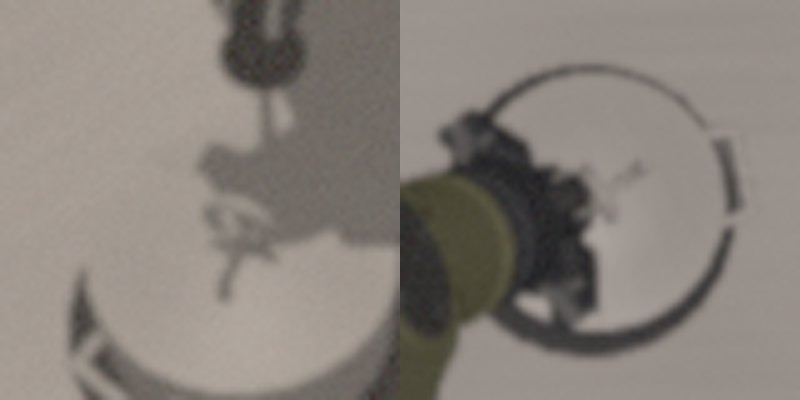

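The scene view shows the bend passing through the ring at about (235,225) in the crop. Lift slowly and check the load.

Emit:
servo_tool --steps '[[[0, 0, 3, 0, 0, 0, 1], [0, 0, 3, 0, 0, 0, 1], [0, 0, 3, 0, 0, 0, 1], [0, 0, 2, 0, 0, 0, 1], [0, 0, 2, 0, 0, 0, 1], [0, 0, 2, 0, 0, 0, 1], [0, 0, 2, 0, 0, 0, 1], [0, 0, 3, 0, 0, 0, 1], [0, 0, 4, 0, 0, 0, 1], [0, 0, 4, 0, 0, 0, 1], [0, 0, 4, 0, 0, 0, 1], [0, 0, 4, 0, 0, 0, 1], [0, 0, 4, 0, 0, 0, 1], [0, 0, 0, 0, 0, 0, 1], [0, 0, 0, 0, 0, 0, 1], [0, 0, 0, 0, 0, 0, 1]]]'

```text
time_s: 15.0
position: [0.534, -0.0351, 0.3089]
tool_rot: [-1.563, 1.134, -1.042]
contact_force: [-0.5, -0.2, -5.5]
grip_width: 0.2
```

```bash
python3 - <<'E'
from h import *
st(); g,rh=hookpose(); a=g+rh.apply([-.036,0,-.146]); print(rh.as_euler('ZYX',degrees=True),'saddle rel ring',(1000*(a-C)).round(1))
snap('top','t7'); snap('scene','s7')
for f in('t7','s7'):
    s=pts(f).reshape(-1,3); s=s[(np.hypot(s[:,0]-.555,s[:,1]+.07)<.11)&(s[:,2]>.09)&(s[:,2]<.125)]
    c=np.c_[s[:,:2],np.ones(len(s))]; print(f,len(s),np.percentile(s[:,2],[5,50,95]).round(3), s.max(0).round(3),s.min(0).round(3))
E
```

```text
{'time_s': np.float64(15.0), 'position': array([ 0.534 , -0.0351,  0.3089]), 'tool_rot': array([-1.563 ,  1.1336, -1.0421]), 'q': array([-0.6536,  0.5229,  0.6131,  1.9972,  0.2153,  0.5385,  0.2129]), 'contact_force': array([-0.486 , -0.1866, -5.5299]), 'grip_width': np.float64(0.2003)}
[ 1.20224704e+02  6.18503940e-02 -2.58796535e-02] saddle rel ring [-0.5 -1.  39.4]
t7 1311 [0.107 0.114 0.121] [ 0.639 -0.006  0.125] [ 0.469 -0.153  0.103]
s7 2638 [0.106 0.113 0.121] [0.641 0.018 0.125] [ 0.465 -0.156  0.099]
```

Lid is up and level, carrying 3.5 N more. Next, the tray position.

```bash
python3 - <<'E'
from h import *
for f,(x0,y0,x1,y1) in(('t0',(205,150,292,252)),('s0',(320,130,450,240))):
    i=cv2.imread(f'pics/{f}.png'); g=i[y0:y1,x0:x1].astype(int); w=pts(f)[y0:y1,x0:x1]
    m=((g[...,1]-g[...,2]>=3)).astype(np.uint8); m=cv2.morphologyEx(m,cv2.MORPH_OPEN,np.ones((3,3)))
    n,l,s,c=cv2.connectedComponentsWithStats(m); k=1+np.argmax(s[1:,4]); q=w[(l==k)]; q=q[np.isfinite(q[:,0])]
    fl=q[q[:,2]<.009]; print(f,s[k],[np.round(t,1) for t in cv2.minAreaRect((q[:,:2]*1000).astype(np.float32))],'floor',[np.round(t,1) for t in cv2.minAreaRect((fl[:,:2]*1000).astype(np.float32))],fl.mean(0).round(3))
s=pts('w4').reshape(-1,3); s=s[(abs(s[:,0]-.57)<.15)&(abs(s[:,1]-.28)<.13)&(s[:,2]>.013)&(s[:,2]<.028)]; print('w4',len(s),[np.round(t,1) for t in cv2.minAreaRect((s[:,:2]*1000).astype(np.float32))])
E
```

```text
Traceback (most recent call last):
ValueError: attempt to get argmax of an empty sequence
```

```bash
python3 - <<'E'
from h import *
# raised rim of the tray by depth, per view
for f in('w4','w1','t0','s0'):
    w=pts(f); s=w.reshape(-1,3); s=s[(abs(s[:,0]-.57)<.17)&(abs(s[:,1]-.28)<.14)&(s[:,2]>.016)&(s[:,2]<.027)]
    if len(s)<30: print(f,len(s)); continue
    d=s[:,:2]
    print(f,len(s),[np.round(t,1) for t in cv2.minAreaRect((d*1000).astype(np.float32))],np.percentile(d,[2,98],axis=0).round(3).tolist())
i=cv2.imread('pics/t0.png'); print(i[202,[205,212,216,220,247,275,280,285]].tolist())
E
```

```text
w4 2879 [array([564.1, 286.8]), array([234.4, 272.3]), np.float64(89.3)] [[0.429, 0.17], [0.699, 0.402]]
w1 8
t0 762 [array([564.1, 288.6]), array([232.5, 272.6]), np.float64(89.2)] [[0.429, 0.172], [0.699, 0.403]]
s0 876 [array([565.1, 285.5]), array([236.4, 276. ]), np.float64(89.6)] [[0.43, 0.169], [0.702, 0.402]]
[[87, 93, 102], [88, 95, 103], [92, 102, 104], [106, 119, 122], [109, 122, 124], [111, 124, 127], [84, 91, 97], [89, 96, 104]]
```

Emit:
servo_tool --steps '[[[0, 0, 5, 0, 0, 0, 1], [0, 0, 8, 0, 0, 0, 1], [0, 0, 9, 0, 0, 0, 1], [0, 0, 9, 0, 0, 0, 1], [0, 0, 6, 0, 0, 0, 1], [0, 0, 3, 0, 0, 0, 1], [0, 2, 0, 0, 0, 0, 1], [0.2, 4, 0, 0, 0, 0, 1], [0.2, 6, 0, 0, 0, 0, 1], [0.2, 9, 0, 0, 0, 0, 1], [0.3, 12, 0, 0, 0, 0, 1], [0.3, 15, 0, 0, 0, 0, 1], [0.4, 17, 0, 0, 0, 0, 1], [0.5, 18, 0, 0, 0, 0, 1], [0.5, 18, 0, 0, 0, 0, 1], [0.5, 18, 0, 0, 0, 0, 1], [0.5, 18, 0, 0, 0, 0, 1], [0.5, 18, 0, 0, 0, 0, 1], [0.5, 18, 0, 0, 0, 0, 1], [0.5, 18, 0, 0, 0, 0, 1]]]'

```text
time_s: 17.1
position: [0.5393, 0.1575, 0.3491]
tool_rot: [-1.562, 1.133, -1.041]
contact_force: [0.8, 0.9, -6.8]
grip_width: 0.198
```

Emit:
servo_tool --steps '[[[0.5, 18, 0, 0, 0, 0, 1], [0.5, 18, 0, 0, 0, 0, 1], [0.5, 18, 0, 0, 0, 0, 1], [0.5, 18, 0, 0, 0, 0, 1], [0.5, 17, 0, 0, 0, 0, 1], [0.5, 16, 0, 0, 0, 0, 1], [0.5, 15, 0, 0, 0, 0, 1], [0.5, 14, 0, 0, 0, 0, 1], [0.5, 12, 0, 0, 0, 0, 1], [0.4, 9, 0, 0, 0, 0, 1], [0.3, 6, 0, 0, 0, 0, 1], [0.2, 4, 0, 0, 0, 0, 1], [0.1, 2, 0, 0, 0, 0, 1], [0, 0, 0, 0, 0, 0, 1], [0, 0, 0, 0, 0, 0, 1], [0, 0, 0, 0, 0, 0, 1]]]'

```text
time_s: 18.7
position: [0.5448, 0.3222, 0.3493]
tool_rot: [-1.562, 1.133, -1.042]
contact_force: [-0.1, -0.2, -5.0]
grip_width: 0.2
```

```bash
python3 - <<'E'
from h import *
st(); g,rh=hookpose(); a=g+rh.apply([-.036,0,-.146]); print(rh.as_euler('ZYX',degrees=True),'saddle',a.round(4))
snap('top','t8'); s=pts('t8').reshape(-1,3); s=s[(abs(s[:,0]-.5643)<.12)&(abs(s[:,1]-.287)<.12)&(s[:,2]>.13)&(s[:,2]<.155)]; print(len(s),s.max(0),s.min(0),cv2.minEnclosingCircle((s[:,:2]*1000).astype(np.float32)))
E
```

```text
{'time_s': np.float64(18.7), 'position': array([0.5448, 0.3222, 0.3493]), 'tool_rot': array([-1.5624,  1.1332, -1.0424]), 'q': array([-1.1044,  0.7172,  0.5887,  1.4298,  0.0681,  1.1317, -0.1397]), 'contact_force': array([-0.1205, -0.2147, -4.9659]), 'grip_width': np.float64(0.2002)}
[ 1.20174142e+02  8.73538492e-02 -4.12385305e-02] saddle [0.5655 0.2866 0.1907]
1043 [0.64791377 0.36955024 0.15498139] [0.47977076 0.20481586 0.14133947] ((563.6546020507812, 289.8074951171875), 87.07386016845703)
```

Emit:
servo_tool --steps '[[[0, 0, -6, 0, 0, 0, 1], [0, 0, -10, 0, 0, 0, 1], [0, 0, -14, 0, 0, 0, 1], [0, 0, -15, 0, 0, 0, 1], [0, 0, -15, 0, 0, 0, 1], [0, 0, -15, 0, 0, 0, 1], [0, 0, -15, 0, 0, 0, 1], [0, 0, -12, 0, 0, 0, 1], [0, 0, -9, 0, 0, 0, 1], [0, 0, -6, 0, 0, 0, 1], [0, 0, -4, 0, 0, 0, 1], [0, 0, -3, 0, 0, 0, 1], [0, 0, -3, 0, 0, 0, 1], [0, 0, -3, 0, 0, 0, 1], [0, 0, -3, 0, 0, 0, 1], [0, 0, -3, 0, 0, 0, 1], [0, 0, -3, 0, 0, 0, 1], [0, 0, -3, 0, 0, 0, 1], [0, 0, -2.5, 0, 0, 0, 1], [0, 0, 0, 0, 0, 0, 1]]]'

```text
time_s: 20.75
position: [0.5448, 0.3228, 0.2044]
tool_rot: [-1.563, 1.133, -1.042]
contact_force: [0.4, -0.7, -1.8]
grip_width: 0.197
```

```bash
python3 - <<'E'
from h import *
st(); g,rh=hookpose(); a=g+rh.apply([-.036,0,-.146]); print(rh.as_euler('ZYX',degrees=True),'saddle',a.round(4))
snap('top','t9'); snap('scene','s9')
for f in('t9','s9'):
    s=pts(f).reshape(-1,3); q=s[(abs(s[:,0]-.5643)<.12)&(abs(s[:,1]-.287)<.12)]; 
    fl=q[(q[:,2]>.012)&(q[:,2]<.024)&(np.hypot(q[:,0]-.564,q[:,1]-.288)<.092)]
    d=q[(np.hypot(q[:,0]-.564,q[:,1]-.288)<.085)&(q[:,2]<.04)&(q[:,2]>.008)]
    dd=d-[.564,.288,0]; M=np.c_[dd[:,:2],np.ones(len(d)),(dd[:,:2]**2).sum(1)]; print(f,len(d),'slope',np.linalg.lstsq(M,d[:,2],rcond=None)[0].round(4),np.percentile(d[:,2],[2,50,98]).round(4),cv2.minEnclosingCircle((d[:,:2]*1000).astype(np.float32)))
a=(a+[0,0,.036]); yaw=rh.as_euler('ZYX',degrees=True)[0]; hx=np.array([np.cos(np.radians(yaw)),np.sin(np.radians(yaw)),0])
b=(a,yaw,60); e=rows(seg((a,yaw,0),b,12)); print('out'); e=rows([(a+.050*hx,yaw,60)],e)
E
```

```text
{'time_s': np.float64(20.75), 'position': array([0.5448, 0.3228, 0.2044]), 'tool_rot': array([-1.5628,  1.1332, -1.0419]), 'q': array([-1.0876,  0.879 ,  0.5438,  1.5866,  0.0281,  0.8339, -0.2015]), 'contact_force': array([ 0.4444, -0.7303, -1.7774]), 'grip_width': np.float64(0.1968)}
[ 1.20225469e+02  8.71693474e-02 -3.05728504e-02] saddle [0.5655 0.2871 0.0458]
t9 1561 slope [ 0.0021  0.0121  0.0263 -1.6654] [0.0121 0.0199 0.0289] ((563.9459228515625, 288.2452087402344), 84.6691665649414)
s9 1809 slope [ 6.6000e-03  9.0000e-04  2.6000e-02 -1.7815e+00] [0.0112 0.0193 0.0293] ((564.0670776367188, 288.0298156738281), 84.94754028320312)
[5.47, -9.61, 2.82, 4.36, 2.61, 0.0]
[5.57, -9.57, 2.15, 4.32, 2.52, -0.0]
[5.65, -9.69, 1.18, 4.32, 2.52, 0.0]
[5.68, -9.74, 0.19, 4.32, 2.52, 0.0]
[5.66, -9.72, -0.79, 4.32, 2.52, -0.0]
[5.61, -9.62, -1.77, 4.32, 2.52, 0.0]
[5.51, -9.45, -2.73, 4.32, 2.52, -0.0]
[5.37, -9.21, -3.67, 4.32, 2.52, 0.0]
[5.19, -8.9, -4.59, 4.32, 2.52, -0.0]
[4.96, -8.52, -5.47, 4.32, 2.52, -0.0]
[4.71, -8.08, -6.31, 4.32, 2.52, -0.0]
[4.41, -7.57, -7.1, 4.32, 2.52, 0.0]
out
[-25.17, 43.2, 0.0, 0.0, 0.0, 0.0]
```

Unloaded, and the lid is flat. Swing out.

Emit:
servo_tool --steps '[[[5.5, -9.6, 2.9, 4.32, 2.52, 0, 1], [5.6, -9.6, 2.2, 4.32, 2.52, 0, 1], [5.7, -9.7, 1.2, 4.32, 2.52, 0, 1], [5.7, -9.7, 0.2, 4.32, 2.52, 0, 1], [5.7, -9.7, -0.8, 4.32, 2.52, 0, 1], [5.6, -9.6, -1.8, 4.32, 2.52, 0, 1], [5.5, -9.5, -2.7, 4.32, 2.52, 0, 1], [5.4, -9.2, -3.7, 4.32, 2.52, 0, 1], [5.2, -8.9, -4.6, 4.32, 2.52, 0, 1], [5.0, -8.5, -5.5, 4.32, 2.52, 0, 1], [4.7, -8.1, -6.3, 4.32, 2.52, 0, 1], [4.4, -7.6, -7.1, 4.32, 2.52, 0, 1], [0, 0, 0, 0, 0, 0, 1], [0, 0, 0, 0, 0, 0, 1]]]'

```text
time_s: 22.25
position: [0.6089, 0.2125, 0.1782]
tool_rot: [1.579, 0.962, 2.098]
contact_force: [1.4, 0.2, -1.6]
grip_width: 0.203
```

```bash
python3 - <<'E'
from h import *
st(); g,rh=hookpose(); print(rh.as_euler('ZYX',degrees=True)); tip=g+rh.apply(TIP); print('tip rel ring',(1000*(tip-[.5655,.2871,.046])).round(1),'along',1000*(tip-[.5655,.2871,.046])@HX)
E
```

```text
{'time_s': np.float64(22.25), 'position': array([0.6089, 0.2125, 0.1782]), 'tool_rot': array([1.5788, 0.9624, 2.0978]), 'q': array([-0.0683,  0.9449, -0.1665,  1.4086, -0.4975,  1.0746,  0.6403]), 'contact_force': array([ 1.4031,  0.2173, -1.604 ]), 'grip_width': np.float64(0.2028)}
[ 1.20033203e+02 -5.98427760e+01  1.08031372e-01]
tip rel ring [  6.5 -11.6   1.3] along -13.309493203108106
```

Emit:
servo_tool --steps '[[[-3, 5.2, -0.2, 0, 0, 0, 1], [-4, 6.9, -0.2, 0, 0, 0, 1], [-4, 6.9, -0.2, 0, 0, 0, 1], [-4, 6.9, 0, 0, 0, 0, 1], [-4, 6.9, 0, 0, 0, 0, 1], [-3.5, 6, 0, 0, 0, 0, 1], [0, 0, 0, 0, 0, 0, 1], [0, 0, 0, 0, 0, 0, 1]]]'

```text
time_s: 23.05
position: [0.5864, 0.2518, 0.178]
tool_rot: [1.577, 0.961, 2.098]
contact_force: [-1.1, -0.1, -0.9]
grip_width: 0.199
```

```bash
python3 - <<'E'
from h import *
st(); g,rh=hookpose(); tip=g+rh.apply(TIP); print('tip rel ring',(1000*(tip-[.5655,.2871,.046])).round(1),'along',1000*(tip-[.5655,.2871,.046])@HX)
snap('scene','s10')
i=cv2.imread('pics/s10.png')[120:240,310:460]; cv2.imwrite('pics/c10.png',cv2.resize(np.uint8(255*(i/255.)**.6),None,fx=5,fy=5,interpolation=cv2.INTER_CUBIC))
a=g+rh.apply(A); y=rh.as_euler('ZYX',degrees=True)[0]
u=(a+[0,0,.14],y,60); e=rows([u]); v=(a+[0,0,.14],y,0); print('untilt'); e=rows(seg(u,v,9),e); print(e[0],e[1].as_matrix()[:,2])
E
```

```text
{'time_s': np.float64(23.05), 'position': array([0.5864, 0.2518, 0.178 ]), 'tool_rot': array([1.5772, 0.9612, 2.0977]), 'q': array([-0.1189,  0.9243, -0.1827,  1.4723, -0.5241,  1.0061,  0.6189]), 'contact_force': array([-1.0925, -0.109 , -0.8852]), 'grip_width': np.float64(0.1989)}
tip rel ring [-16.1  27.9   1.1] along 32.19320956488765
[-0.2, 0.25, 139.97, 0.09, 0.05, 0.03]
untilt
[-5.94, 10.21, 9.29, -5.76, -3.35, -0.0]
[-6.45, 11.08, 7.86, -5.76, -3.35, -0.0]
[-6.86, 11.79, 6.32, -5.76, -3.35, -0.0]
[-7.18, 12.35, 4.69, -5.76, -3.35, 0.0]
[-7.41, 12.73, 3.0, -5.76, -3.35, -0.0]
[-7.53, 12.95, 1.27, -5.76, -3.35, 0.0]
[-7.56, 12.99, -0.48, -5.76, -3.35, 0.0]
[-7.48, 12.85, -2.22, -5.76, -3.35, -0.0]
[-7.3, 12.54, -3.93, -5.76, -3.35, 0.0]
[0.52274259 0.3611756  0.34362375] [0.86727464 0.49782196 0.00282854]
```

View pics/c10.png

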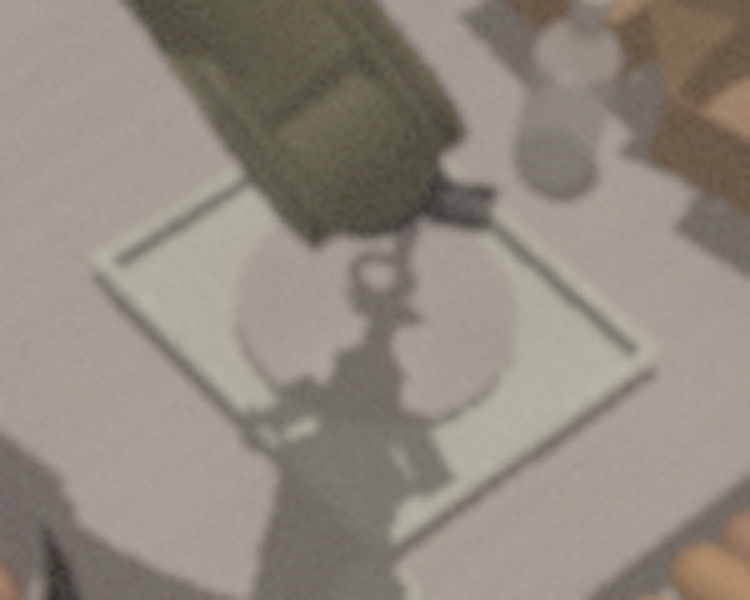

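The scene crop shows the lid flat inside the tray with its ring at (378,275); the bend is beside it, out of the ring. Raise and straighten.

Emit:
servo_tool --steps '[[[0, 0, 5, 0, 0, 0, 1], [0, 0, 10, 0, 0, 0, 1], [0, 0, 15, 0, 0, 0, 1], [0, 0, 25, 0, 0, 0, 1], [0, 0, 30, 0, 0, 0, 1], [0, 0, 30, 0, 0, 0, 1], [0, 0, 25, 0, 0, 0, 1], [-5.9, 10.2, 9.3, -5.76, -3.35, 0, 1], [-6.5, 11.1, 7.9, -5.76, -3.35, 0, 1], [-6.9, 11.8, 6.3, -5.76, -3.35, 0, 1], [-7.2, 12.4, 4.7, -5.76, -3.35, 0, 1], [-7.4, 12.7, 3.0, -5.76, -3.35, 0, 1], [-7.5, 13, 1.3, -5.76, -3.35, 0, 1], [-7.6, 13, -0.5, -5.76, -3.35, 0, 1], [-7.5, 12.9, -2.2, -5.76, -3.35, 0, 1], [-7.3, 12.5, -3.9, -5.76, -3.35, 0, 1], [0, 0, 0, 0, 0, 0, 1], [0, 0, 0, 0, 0, 0, 1]]]'

```text
time_s: 24.9
position: [0.5208, 0.3637, 0.344]
tool_rot: [-1.566, 1.137, -1.043]
contact_force: [1.2, 0.1, -0.8]
grip_width: 0.201
```

```bash
python3 - <<'E'
from h import *
st(); snap('top','t11'); g,rh=hookpose(); print(g,rh.as_euler('ZYX',degrees=True))
s=pts('t11').reshape(-1,3); d=s[(np.hypot(s[:,0]-.564,s[:,1]-.288)<.085)&(s[:,2]<.04)&(s[:,2]>.008)]
dd=d-[.564,.288,0]; M=np.c_[dd[:,:2],np.ones(len(d)),(dd[:,:2]**2).sum(1)]; print(len(d),'slope',np.linalg.lstsq(M,d[:,2],rcond=None)[0].round(4))
# rack slot from shelf/ladle geometry: target handle at slot centre, hook upright 140 mm up
u=np.array([np.cos(np.radians(8.1)),np.sin(np.radians(8.1)),0]); v=np.array([-u[1],u[0],0])
sh=np.array([.4975,-.3854,0])+.055*v; print('slot from shelf',sh,'from ladle',np.array([.505,-.438,0])+.11*v,'where lifted',np.array([.4936,-.3308,0])-.004*u)
tg=np.array([.4896,-.3313,.171+.125]); a=tg+R.from_euler('z',8,degrees=True).apply(A)
a0=g+rh.apply(A); y=rh.as_euler('ZYX',degrees=True)[0]
e=rows(seg((a0,y,0),(a,8.,0),20)); print(e[0])
E
```

```text
{'time_s': np.float64(24.9), 'position': array([0.5208, 0.3637, 0.344 ]), 'tool_rot': array([-1.5664,  1.1365, -1.0426]), 'q': array([-1.0429,  0.6957,  0.324 ,  1.3898,  0.2299,  1.2032, -0.3512]), 'contact_force': array([ 1.2428,  0.1289, -0.8   ]), 'grip_width': np.float64(0.201)}
[0.52464239 0.35726195 0.33212744] [ 1.20171583e+02 -3.90807824e-02 -1.41097798e-02]
1726 slope [ 0.0034  0.0096  0.0264 -1.7355]
slot from shelf [ 0.48975043 -0.3309487   0.        ] from ladle [ 0.48950086 -0.3290974   0.        ] where lifted [ 0.48963991 -0.3313636   0.        ]
[-0.89, -31.21, -1.83, -0.04, -0.01, -5.61]
[-0.71, -31.65, -1.81, -0.0, 0.0, -5.61]
[-0.58, -32.02, -1.81, -0.0, 0.0, -5.61]
[-0.49, -32.41, -1.81, -0.0, -0.0, -5.61]
[-0.44, -32.79, -1.81, 0.0, 0.0, -5.61]
[-0.43, -33.19, -1.81, 0.0, -0.0, -5.61]
[-0.45, -33.58, -1.81, -0.0, -0.0, -5.61]
[-0.52, -33.97, -1.81, 0.0, 0.0, -5.61]
[-0.62, -34.35, -1.81, -0.0, -0.0, -5.61]
[-0.75, -34.71, -1.81, 0.0, 0.0, -5.61]
[-0.93, -35.07, -1.81, -0.0, 0.0, -5.61]
[-1.13, -35.4, -1.81, 0.0, 0.0, -5.61]
[-1.37, -35.71, -1.81, -0.0, 0.0, -5.61]
[-1.64, -36.0, -1.81, -0.0, 0.0, -5.61]
[-1.93, -36.26, -1.81, 0.0, 0.0, -5.61]
[-2.25, -36.49, -1.81, 0.0, -0.0, -5.61]
[-2.59, -36.69, -1.81, -0.0, 0.0, -5.61]
[-2.95, -36.85, -1.81, 0.0, 0.0, -5.61]
[-3.32, -36.98, -1.81, -0.0, -0.0, -5.61]
[-3.7, -37.07, -1.81, 0.0, -0.0, -5.61]
[ 0.49456107 -0.33074156  0.3086    ]
```

Emit:
servo_tool --steps '[[[-0.9, -31.2, 0, 0, 0, -5.6, 1], [-0.7, -31.7, 0, 0, 0, -5.6, 1], [-0.6, -32.0, 0, 0, 0, -5.6, 1], [-0.5, -32.4, 0, 0, 0, -5.6, 1], [-0.4, -32.8, 0, 0, 0, -5.6, 1], [-0.4, -33.2, 0, 0, 0, -5.6, 1], [-0.5, -33.6, 0, 0, 0, -5.6, 1], [-0.5, -34.0, 0, 0, 0, -5.6, 1], [-0.6, -34.4, 0, 0, 0, -5.6, 1], [-0.8, -34.7, 0, 0, 0, -5.6, 1], [-0.9, -35.1, 0, 0, 0, -5.6, 1], [-1.1, -35.4, 0, 0, 0, -5.6, 1], [-1.4, -35.7, 0, 0, 0, -5.6, 1], [-1.6, -36.0, 0, 0, 0, -5.6, 1], [-1.9, -36.3, 0, 0, 0, -5.6, 1], [-2.3, -36.5, 0, 0, 0, -5.6, 1], [-2.6, -36.7, 0, 0, 0, -5.6, 1], [-3.0, -36.9, 0, 0, 0, -5.6, 1], [-3.3, -37.0, 0, 0, 0, -5.6, 1], [-3.7, -37.1, 0, 0, 0, -5.8, 1]]]'

```text
time_s: 26.95
position: [0.4937, -0.3341, 0.3452]
tool_rot: [-1.565, 1.137, -3.01]
contact_force: [-0.2, 0.6, -1.4]
grip_width: 0.198
```

Emit:
servo_tool --steps '[[[0, 0, 0, 0, 0, 0, 1], [0, 0, 0, 0, 0, 0, 1], [0, 0, 0, 0, 0, 0, 1], [0, 0, 0, 0, 0, 0, 1]]]'

```text
time_s: 27.35
position: [0.4954, -0.3299, 0.3442]
tool_rot: [-1.568, 1.136, -3.003]
contact_force: [0.1, 0.3, -2.8]
grip_width: 0.199
```

```bash
python3 - <<'E'
from h import *
st(); snap('wrist','w12'); g,rh=hookpose(); print(g,rh.as_euler('ZYX',degrees=True)); print('need',(1000*(np.array([.4896,-.3313,.171])-g)).round(1))
w=pts('w12')
for v in range(130,205,6):
    h=rh.inv().apply(w[v,316:326]-g)*1000; h=h[(abs(h[:,1])<10)&(abs(h[:,0])<40)]
    if len(h): print(v,np.median(h,0).round(1))
s=w.reshape(-1,3); q=s[(abs(s[:,0]-.505)<.04)&(abs(s[:,1]+.438)<.03)&(s[:,2]>.19)&(s[:,2]<.205)]; print('ladle',len(q),cv2.minAreaRect((q[:,:2]*1000).astype(np.float32)))
E
```

```text
{'time_s': np.float64(27.35), 'position': array([ 0.4954, -0.3299,  0.3442]), 'tool_rot': array([-1.5677,  1.1358, -3.0033]), 'q': array([ 0.0803,  0.8421,  0.7427,  1.2562, -0.2067,  1.5119, -0.6786]), 'contact_force': array([ 0.0636,  0.2787, -2.7842]), 'grip_width': np.float64(0.1993)}
[ 0.49050403 -0.33039307  0.33154758] [ 8.11213031 -0.04134954  0.07327484]
need [  -0.9   -0.9 -160.5]
136 [   7.1    0.3 -113.3]
142 [   7.4    0.3 -103.7]
148 [  7.3   0.3 -95.3]
154 [  7.5   0.3 -86.7]
160 [  7.3   0.3 -79.3]
166 [ 17.    0.2 -58.3]
172 [ 25.8   0.2 -40. ]
178 [ 22.    0.2 -39.4]
184 [ 17.3   0.3 -39.9]
190 [ 18.8   0.3 -32.7]
196 [ 18.8   0.3 -27.5]
202 [ 18.9   0.3 -22.6]
ladle 588 ((505.69683837890625, -438.061279296875), (25.977773666381836, 15.918298721313477), 6.551626205444336)
```

```bash
python3 - <<'E'
from h import *
for f,p,e in(('w3',[.4942,-.3308,.3235],[-1.5645,1.135,-3.0044]),('w4',[.5779,-.1112,.3266],[1.585,.9589,2.1003]),('w5',[.5777,-.1093,.2409],[1.5775,.9602,2.0977]),('w12',[.4954,-.3299,.3442],[-1.5677,1.1358,-3.0033])):
    r=R.from_euler('xyz',e); g=np.array(p)+r.apply(gT); rh=r*RHT; w=pts(f)
    h=rh.inv().apply((w[140:162,300:340]-g).reshape(-1,3))*1000; h=h[(abs(h[:,1])<8)&(abs(h[:,0])<40)]
    k=rh.inv().apply((w[190:205,300:340]-g).reshape(-1,3))*1000; k=k[(abs(k[:,1])<8)&(abs(k[:,0])<40)]
    c=np.linalg.inv(load(f)['v']); 
    print(f,'shank',np.percentile(h[:,0],90).round(1),np.median(h[:,1]).round(1),'handle',np.percentile(k[:,0],90).round(1),'cam in tool',(1000*r.inv().apply(c[:3,3]-p)).round(1))
E
```

```text
w3 shank 8.0 -0.0 handle 19.4 cam in tool [-120.9   73.2   -0.3]
w4 shank 8.1 -0.3 handle 19.5 cam in tool [-120.7   73.5    0.3]
w5 shank 8.2 -0.2 handle 19.4 cam in tool [-120.6   73.5    0.2]
w12 shank 8.1 -0.0 handle 19.4 cam in tool [-120.9   73.2   -0.3]
```

With the arm settled, all four views agree: the hook has not slipped, and it sits at the original, uncorrected grasp. My 4 mm correction came from reading an unsettled pose. So I'm returning to the original grasp pose.

Emit:
servo_tool --steps '[[[-2, -0.7, 0, 0, 0, 0, 1], [0, 0, -5, 0, 0, 0, 1], [0, 0, -10, 0, 0, 0, 1], [0, 0, -13, 0, 0, 0, 1], [0, 0, -13, 0, 0, 0, 1], [0, 0, -13, 0, 0, 0, 1], [0, 0, -13, 0, 0, 0, 1], [0, 0, -13, 0, 0, 0, 1], [0, 0, -13, 0, 0, 0, 1], [0, 0, -13, 0, 0, 0, 1], [0, 0, -13, 0, 0, 0, 1], [0, 0, -13, 0, 0, 0, 1], [0, 0, -8, 0, 0, 0, 1], [0, 0, -5, 0, 0, 0, 1], [0, 0, -4, 0, 0, 0, 1], [0, 0, -3, 0, 0, 0, 1], [0, 0, -2, 0, 0, 0, 1], [0, 0, 0, 0, 0, 0, 1], [0, 0, 0, 0, 0, 0, 1]]]'

```text
time_s: 29.3
position: [0.4929, -0.332, 0.1902]
tool_rot: [-1.564, 1.135, -3.002]
contact_force: [0.1, -0.5, -1.7]
grip_width: 0.198
```

```bash
python3 - <<'E'
from h import *
st()
E
```

```text
{'time_s': np.float64(29.3), 'position': array([ 0.4929, -0.332 ,  0.1902]), 'tool_rot': array([-1.5638,  1.1345, -3.0017]), 'q': array([ 0.0923,  0.9957,  0.6813,  1.4252, -0.2843,  1.2115, -0.6823]), 'contact_force': array([ 0.1007, -0.4771, -1.7324]), 'grip_width': np.float64(0.1983)}
```

Emit:
servo_tool --steps '[[[0, 1, -2, 0, 0, 0, 1], [0, 0, -2, 0, 0, 0, 1], [0, 0, -1.5, 0, 0, 0, 1], [0, 0, -1, 0, 0, 0, 1], [0, 0, -0.5, 0, 0, 0, 1], [0, 0, 0, 0, 0, 0, 1], [0, 0, 0, 0, 0, 0, 1]]]'

```text
time_s: 30.0
position: [0.4928, -0.3307, 0.1836]
tool_rot: [-1.565, 1.134, -3.003]
contact_force: [0.1, 2.9, 6.8]
grip_width: 0.198
```

```bash
python3 - <<'E'
from h import *
st()
snap('wrist','w13'); w=pts('w13'); s=w.reshape(-1,3)
q=s[(abs(s[:,0]-.50)<.05)&(abs(s[:,1]+.331)<.05)&(s[:,2]>.128)&(s[:,2]<.137)]; print('guard top',len(q),np.median(q,0))
E
```

```text
{'time_s': np.float64(30.0), 'position': array([ 0.4928, -0.3307,  0.1836]), 'tool_rot': array([-1.565 ,  1.1342, -3.003 ]), 'q': array([ 0.0916,  1.003 ,  0.6781,  1.4312, -0.2886,  1.2001, -0.6833]), 'contact_force': array([0.1212, 2.902 , 6.8251]), 'grip_width': np.float64(0.1979)}
guard top 2217 [ 0.50165188 -0.32782811  0.1313392 ]
```

Seated on the shelf, with 7 N of reaction. Release and retreat.

Emit:
servo_tool --steps '[[[0, 0, 0.5, 0, 0, 0, 1], [0, 0, 0, 0, 0, 0, -1], [0, 0, 0, 0, 0, 0, -1], [0, 0, 0, 0, 0, 0, -1], [0, 0, 0, 0, 0, 0, -1], [0, 0, 0, 0, 0, 0, -1], [0, 0, 0, 0, 0, 0, -1], [3, 0.4, 6.5, 0, 0, 0, -1], [6.2, 0.8, 13.4, 0, 0, 0, -1], [6.2, 0.8, 13.4, 0, 0, 0, -1], [6.2, 0.8, 13.4, 0, 0, 0, -1], [6.2, 0.8, 13.4, 0, 0, 0, -1], [6.2, 0.8, 13.4, 0, 0, 0, -1], [6.2, 0.8, 13.4, 0, 0, 0, -1], [-15, 0, 12, 0.57, -4.13, 0, -1], [-20, 0, 15, 0.57, -4.13, 0, -1], [-20, 0, 15, 0.57, -4.13, 0, -1], [-20, 0, 15, 0.57, -4.13, 0, -1], [-20, 0, 15, 0.57, -4.13, 0, -1], [-15, 0, 10, 0.57, -4.13, 0, -1]]]'

```text
time_s: 32.05
position: [0.4218, -0.3263, 0.3543]
tool_rot: [1.01, 1.566, -0.43]
contact_force: [0.0, -0.4, 0.6]
grip_width: 1.001
```

Emit:
servo_tool --steps '[[[0, 0, 0, 0, 0, 0, -1], [0, 0, 0, 0, 0, 0, -1], [0, 0, 0, 0, 0, 0, -1], [0, 0, 0, 0, 0, 0, -1]]]'

```text
time_s: 32.45
position: [0.4242, -0.325, 0.3516]
tool_rot: [-1.296, 1.57, -2.731]
contact_force: [0.2, 0.3, 0.8]
grip_width: 1.002
```

```bash
python3 - <<'E'
from h import *
st(); snap('wrist','w14'); snap('top','t14'); snap('scene','s14')
w=pts('w14'); s=w.reshape(-1,3)
for n,cx,cy in(('hook',.494,-.33),('lad',.505,-.438)):
  q=s[(abs(s[:,0]-cx)<.04)&(abs(s[:,1]-cy)<.035)&(s[:,2]>.18)&(s[:,2]<.25)]; q=q[q[:,2]>q[:,2].max()-.006]; print(n,len(q),q.mean(0).round(4),[np.round(x,1) for x in cv2.minAreaRect((q[:,:2]*1000).astype(np.float32))])
s=pts('t14').reshape(-1,3); d=s[(np.hypot(s[:,0]-.564,s[:,1]-.288)<.085)&(s[:,2]<.04)&(s[:,2]>.008)]
dd=d-[.564,.288,0]; M=np.c_[dd[:,:2],np.ones(len(d)),(dd[:,:2]**2).sum(1)]; print(len(d),'slope',np.linalg.lstsq(M,d[:,2],rcond=None)[0].round(4))
a=cv2.imread('pics/t14.png')[90:290,160:500]; b=cv2.imread('pics/w14.png')
cv2.imwrite('pics/c14.png',np.hstack([cv2.resize(a,(425,250)),cv2.resize(b,(375,250))]))
E
```

```text
{'time_s': np.float64(32.45), 'position': array([ 0.4242, -0.325 ,  0.3516]), 'tool_rot': array([-1.2957,  1.5696, -2.7313]), 'q': array([ 0.1644,  0.5237,  0.6675,  1.7264, -0.37  ,  1.0216, -0.4724]), 'contact_force': array([0.2181, 0.2651, 0.7886]), 'grip_width': np.float64(1.0017)}
hook 696 [ 0.4921 -0.3305  0.2109] [array([ 492. , -330.5]), array([28.8, 17.9]), np.float64(7.9)]
lad 505 [ 0.5054 -0.4374  0.1968] [array([ 505.5, -438.1]), array([25.1, 16. ]), np.float64(7.3)]
1751 slope [ 0.0037  0.0086  0.0264 -1.725 ]
```

View pics/c14.png

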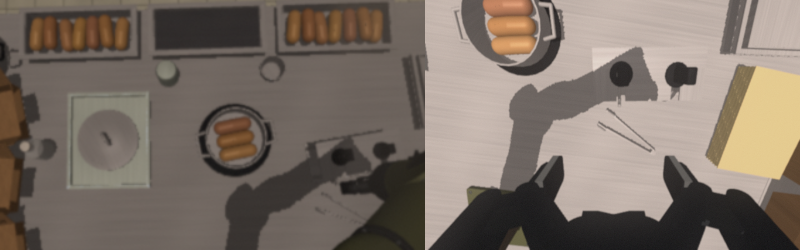

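The top view shows the lid flat in the tray (107,140) and the pot open (236,138). The hook hangs upright in its slot, 1.6 mm from where it started, and the ladle, tongs, cup, shaker and bottle are where they were. Handing in.

```bash
python3 -c "
from cell import manip; print(manip.job_done())"
```

```text
the job is handed in; nothing more can be done
None
```

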